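# Clamp shut the packed loan case

### The arm

A 6-joint arm with a two-finger parallel gripper is mounted at the origin on the work surface. World frame = base frame: x ahead of the robot, y to its left, z up, the work surface at z = 0. Lengths are in mm, angles in rad, forces in N, time in s.
With the tool pointing down it reaches from about 250 to 800 mm from the base axis. Payload 3.9 kg.
Tool frame: the origin (TCP) lies midway between the tips of the shut fingers; the grasp point (between the pads) lies 19 mm behind it; x points along the fingers, z is the direction in which the jaws open and shut, and the axes are right-handed (so a half turn about x gives the same grasp; the last joint's range is limited). The gripper opens to 85 mm and grips with 20 to 120 N. Pads are 22 mm wide; open, the fingers measure 114 mm over their backs; the gripper's body (76 mm by 85 mm) begins 54 mm behind the grasp point. The pads swing forward as they close: fully open they stand 13 mm farther back than shut.
Start: joints at [-1.256, 0.26, -0.138, 1.173, 0, 1.571], TCP at [162.549, -499.192, 231.304] pointing down, gripper open.
Joint ranges: [-2.78, 2.78], [-0.83, 1.72], [-1.28, 1.37], [-1.9, 2.12], [-1.57, 1.48], [-3.14, 3.14]. Speed limits (rad/s): [2.57, 2.57, 3.14, 3.14, 3.14, 3.14].

### API

Orientations are given as a 3x3 rotation matrix whose columns are the frame's x, y, z axes.
In Python, from rig import * gives the robot as it stands. The module is installed in compiled form; this text tells all that it offers.
- The arm moves only by the tool send_rows, never from a script. Its argument "commands" is a list of rows, each an object with "delta_pos": the shift along the tool's x, y, z in m, a list of three; "turn": the turn about the tool's x in rad; "gripper": the gripper command: -1 is shut, 1 is fully open, values between are in proportion. In form: [{"delta_pos": [x, y, z], "turn": turn, "gripper": gripper}, ...]. A call has exactly 5 rows; each row shifts and turns the commanded pose from where the row before left it, along the tool's axes as they then stand; what a row does not reach is not made up. A row lasts 1/10 s, in which the tool goes at most 50 mm and 8.59 degrees, less where a joint would pass 70% of its speed; a pose out of reach is approached as far as the arm can. A call with a gripper value outside its range is refused whole. The fingers move at their own pace and stop on an object; "newtons" is the grip in N (left out, the last holds). Time passes only in rows, so rows that do not move let the fingers close, or fill a call up. It gives the time, the measured TCP pose, the force and the opening at its end, in the units of the state.
- observe(): the state, without advancing time (a new reading comes with each control period).
- camera(name): name is "side" or "top" or "wrist"; returns the picture (420x560x3 uint8, red, green, blue); there is no depth.
- get_calibration(name): a dict with "fx", "fy", "cx", "cy" (pixels), "eye" and "attitude" of the camera in the world; the wrist camera has in their place "tool_from_camera" (4x4, takes a point from camera to tool coordinates, whose origin is the TCP and whose axes are the tool frame's). Camera axes: x right, y up, looking along -z (the intrinsics and any distortion apply to the point x, -y, -z); pixel columns grow to the right and rows downward; lengths in mm; the calibration is good to about 2 mm. A picture is of the moment at which its call begins: read the wrist's pose just before it. get_calibration takes no time and is no camera call.
- hand_in(): hands the job in, once; it reports no verdict.
The state is a dict: "time": time; "q": joint angles; "qd": joint speeds; "effort": joint torques, N m; "eef_pos": TCP position; "tcp_rot": TCP orientation; "wrist_force": force on the tool from outside, world axes, zero at the start; "torque": the same for the moment, N m; "opening": opening from 0.0 (shut) to 1.0 (fully open).
Only numpy, scipy, OpenCV 4.12 (cv2) and the standard library are available. Lean on these libraries where they do the work, as an engineer would, in place of code of your own. Each camera call takes 0.05 s, during which the arm holds its last target. There are 200 camera calls.

### The job

One of the two small transit cases on the desk is packed with the brass hand seal that goes out on loan; the other holds only a white drying cartridge. Shut the lid of the case with the brass seal fully, and then swing its wire bail up and over the lid until it snaps past centre and clamps it. Do not touch the seal, leave the other case open as it stands, and leave the other things on the desk where they are.

Things in the scene. Friction and masses are not known exactly. Their poses are not given: they have to be found in the camera images.
- case1: Grey steel case, left (+y) half of the desk: open-topped box 100 (x, depth) x 130 (y, width) x 60 mm high, walls and floor 5 mm, yellow card on the front; it stands firm and does not shift. Origin: centre of its underside; +x from its front (bail side, roughly facing the robot) to its back (lid hinge), z up. Either case may hold the seal.
- case1_lid (a joint): Angle (rad) of the lid of case1, a blue plate 100 x 130 x 12 mm hinged along y on the back top edge: 0 = shut flat on the rim, top face 72 mm above the desk; 1.57 = upright. Starts open at 1.6 to 1.85, leaning slightly back. Stiff friction hinge: stays where it is left; about 1 to 3 N at the free edge moves it.
- case1_lid_hinge (a point): Middle of that lid's hinge line: 50 mm behind the case's centre, 60 mm above the desk.
- case1_lid_edge (a point): Point on the outer (top when shut) face of that lid, mid-width, 85 mm from the hinge line, 15 mm from the free edge: a place to push. x along the lid towards the hinge, z out of the outer face. Two black ribs on this face, centred 58 mm either side of the middle, 12 mm wide, up to 24 mm high, 20 to 64 mm from the free edge, leave the middle 100 mm clear.
- case1_bail (a joint): Angle (rad) of that case's wire bail, a U of 6 mm steel wire 146 mm wide, swinging up and back over the shut lid. 0 = open, crossbar in front of the case. An over-centre spring pushes it back to 0 below 1.32 (crossbar straight above its pivot) and on to the stop at 1.67 (clamped) beyond. About 3 N at the crossbar starts it, less near the centre. Lid first.
- case1_bail_pivot (a point): Middle of that bail's pivot axis (along y, through both side walls): 20 mm ahead (-x) of the case's centre, 35 mm above the desk. The crossbar moves on a 66 mm radius about it.
- case1_bar (a point): Centre of the red sleeve (10 mm diameter, 50 mm long, along y) on the middle of that bail's crossbar. Open: 84 mm ahead of the case's centre, 51 mm above the desk; at the top of its swing 101 mm above the desk; clamped: 3 mm behind the centre, 97 mm above the desk, 25 mm above the lid's top face.
- case2: Grey steel case, right (-y) half of the desk: open-topped box 100 (x, depth) x 130 (y, width) x 60 mm high, walls and floor 5 mm, yellow card on the front; it stands firm and does not shift. Origin: centre of its underside; +x from its front (bail side, roughly facing the robot) to its back (lid hinge), z up. Either case may hold the seal.
- case2_lid (a joint): Angle (rad) of the lid of case2, a blue plate 100 x 130 x 12 mm hinged along y on the back top edge: 0 = shut flat on the rim, top face 72 mm above the desk; 1.57 = upright. Starts open at 1.6 to 1.85, leaning slightly back. Stiff friction hinge: stays where it is left; about 1 to 3 N at the free edge moves it.
- case2_lid_hinge (a point): Middle of that lid's hinge line: 50 mm behind the case's centre, 60 mm above the desk.
- case2_lid_edge (a point): Point on the outer (top when shut) face of that lid, mid-width, 85 mm from the hinge line, 15 mm from the free edge: a place to push. x along the lid towards the hinge, z out of the outer face. Two black ribs on this face, centred 58 mm either side of the middle, 12 mm wide, up to 24 mm high, 20 to 64 mm from the free edge, leave the middle 100 mm clear.
- case2_bail (a joint): Angle (rad) of that case's wire bail, a U of 6 mm steel wire 146 mm wide, swinging up and back over the shut lid. 0 = open, crossbar in front of the case. An over-centre spring pushes it back to 0 below 1.32 (crossbar straight above its pivot) and on to the stop at 1.67 (clamped) beyond. About 3 N at the crossbar starts it, less near the centre. Lid first.
- case2_bail_pivot (a point): Middle of that bail's pivot axis (along y, through both side walls): 20 mm ahead (-x) of the case's centre, 35 mm above the desk. The crossbar moves on a 66 mm radius about it.
- case2_bar (a point): Centre of the red sleeve (10 mm diameter, 50 mm long, along y) on the middle of that bail's crossbar. Open: 84 mm ahead of the case's centre, 51 mm above the desk; at the top of its swing 101 mm above the desk; clamped: 3 mm behind the centre, 97 mm above the desk, 25 mm above the lid's top face.
- seal_center (a point): Brass hand seal, 36 mm diameter, 42 mm tall, standing upright on the floor of one of the cases; point at its centre, 21 mm above its foot.
- cartridge_center (a point): White plastic drying cartridge, flat disc 42 mm diameter, 22 mm tall, lying in the other case; point at its centre.
- stamp: Rubber stamp with a wooden handle, foot 50 x 30 mm, 62 mm tall, standing on the desk beyond and between the cases; origin under its centre. Bystander.
- stapler: Red and black stapler, 130 x 34 x 54 mm, on the desk at the left; origin under its centre, long axis x. Bystander.
- mug: White mug, 80 mm diameter, 90 mm tall, on the desk at the right; origin under its centre, handle towards its +y. Bystander.
Things that resemble listed ones, but are neither listed nor needed, are in the scene too. What is shaped like the case1 but pink or turquoise is not meant.

How it is judged (in metres and radians):
On the way, in this order (a step that is already met when the one before it is completed fails the run):
1. the lid of the case that holds the brass seal is shut, its bail still open (((horizontal distance between seal_center and case1 below 0.06 m and value of joint case1_lid below 0.06 rad and value of joint case1_bail below 1 rad) or (horizontal distance between seal_center and case2 below 0.06 m and value of joint case2_lid below 0.06 rad and value of joint case2_bail below 1 rad))), for 0.2 s.
2. the bail of that case is past centre with the lid shut (((horizontal distance between seal_center and case1 below 0.06 m and value of joint case1_lid below 0.06 rad and value of joint case1_bail above 1.5 rad) or (horizontal distance between seal_center and case2 below 0.06 m and value of joint case2_lid below 0.06 rad and value of joint case2_bail above 1.5 rad))), for 0.2 s.
At the end, for the whole second after the job is handed in: The lid of the case that holds the brass seal is shut (within 0.06 rad) and its bail is clamped past centre (beyond 1.5 rad of 1.67); the other case's lid still stands open (above 1.4 rad) and its bail is still open (below 0.3 rad) (((horizontal distance between seal_center and case1 below 0.06 m and value of joint case1_lid below 0.06 rad and value of joint case1_bail above 1.5 rad and value of joint case2_lid above 1.4 rad and value of joint case2_bail below 0.3 rad) or (horizontal distance between seal_center and case2 below 0.06 m and value of joint case2_lid below 0.06 rad and value of joint case2_bail above 1.5 rad and value of joint case1_lid above 1.4 rad and value of joint case1_bail below 0.3 rad))); the robot touches nothing.
It fails at once if the robot touches the brass seal (contact force between any of the arm, the fingers and seal above 0.5 N).
It fails at once if the other case's lid is shut or its bail swung over ((horizontal distance between seal_center and case1 below 0.06 m and (value of joint case2_lid below 1.2 rad or value of joint case2_bail above 0.8 rad)) or (horizontal distance between seal_center and case2 below 0.06 m and (value of joint case1_lid below 1.2 rad or value of joint case1_bail above 0.8 rad))).
It fails at once if the stamp, stapler or mug is shifted by more than 30 mm or tipped (distance of any of stamp, stapler, mug from where it was at the start of the episode above 0.03 m or angle between any of stamp, stapler, mug's own z axis and vertical above 0.4 rad).
It also fails if it takes over 53 s, if anything falls off the work surface, if the arm or the gripper's body presses on something with over 40 N, if the wrist force passes 120 N, or if a joint passes its speed limit or range.

## Working session

There is one attempt and no reset: what is moved stays moved. The work goes in short steps, Python scripts to look and compute and a tool call to move; the robot and the scene stay as the last step left them, time stands still between calls to the robot, and variables do not carry over. Pictures are saved under pics/ and viewed, about 8 in all and at most 12, crops included, and the job is handed in when it is done.

Besides the shell and the picture viewer there is one more tool, called after "Call:" as name([rows], argument=value, ...), one row to a line, values as JSON. send_rows: Moves the arm, as the interface text tells. Its arguments: {"type":"object","properties":{"commands":{"type":"array","items":{"type":"object","properties":{"delta_pos":{"type":"array","items":{"type":"number"}},"turn":{"type":"number"},"gripper":{"type":"number"}}}},"newtons":{"type":"number"}},"required":["commands"]}

```bash
mkdir -p pics; python3 - <<'E'
from rig import *
import cv2,numpy as np
s=observe();print(s['time'],s['eef_pos'],np.round(s['tcp_rot'],3),s['opening'])
for n in('top','side'):
    im=camera(n);cv2.imwrite(f'pics/{n}0.png',im[:,:,::-1]);print(n,get_calibration(n))
print(get_calibration('wrist'))
E
```

```text
0.0 [ 162.32986586 -498.54608592  230.46928266] [[-0.001  0.951  0.31 ]
 [ 0.002  0.31  -0.951]
 [-1.     0.    -0.002]] 0.9984662301186141
top {'fx': 462.877748734759, 'fy': 462.877748734759, 'cx': 280.59443894978887, 'cy': 206.41946344736826, 'eye': array([ 454.06328022,   45.4947335 , 1301.77373439]), 'attitude': array([[-0.01708534,  0.99845245, -0.05292262],
       [-0.99964475, -0.01814074, -0.01952649],
       [-0.02045633,  0.0525702 ,  0.99840769]])}
side {'fx': 521.3825948444302, 'fy': 521.3825948444302, 'cx': 286.289309624907, 'cy': 216.83265726952604, 'eye': array([ 360.07910632, 1171.5889778 , 1194.27194451]), 'attitude': array([[-0.98902312,  0.10346255, -0.10549299],
       [-0.14775708, -0.68739477,  0.71109512],
       [ 0.00105638,  0.71887685,  0.69513665]])}
{'fx': 362.05755025561285, 'fy': 362.05755025561285, 'cx': 281.11743611542795, 'cy': 213.01916333981407, 'tool_from_camera': array([[-1.23357389e-05,  3.05015656e-01, -9.52347336e-01,
        -1.44015449e+02],
       [-1.54340262e-04,  9.52347325e-01,  3.05015654e-01,
         7.83338889e+01],
       [ 9.99999988e-01,  1.50748131e-04,  3.53282885e-05,
        -5.81590005e-01],
       [ 0.00000000e+00,  0.00000000e+00,  0.00000000e+00,
         1.00000000e+00]])}
```

View pics/top0.png

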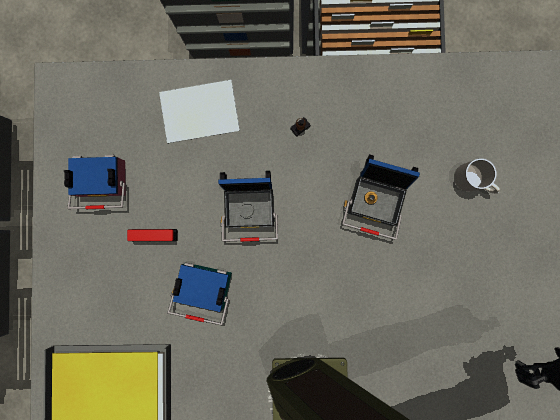

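View pics/side0.png

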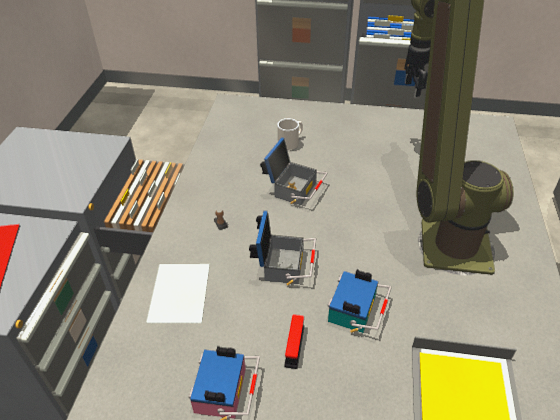

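The top view shows brass inside the right case (~371,198) and a white disc in the left case (~248,211). The pink and turquoise decoys are at (95,178) and (201,290). I'll measure case2 and zoom in on it.

```bash
cat > h.py <<'E'
from rig import *
import cv2,numpy as np
def ray(cal,uv,z,eye=None,R=None):
    eye=cal['eye'] if eye is None else eye; R=cal['attitude'] if R is None else R
    d=R@np.array([(uv[0]-cal['cx'])/cal['fx'],-(uv[1]-cal['cy'])/cal['fy'],-1.])
    return eye+d*(z-eye[2])/d[2]
def proj(cal,p,eye=None,R=None):
    eye=cal['eye'] if eye is None else eye; R=cal['attitude'] if R is None else R
    c=R.T@(np.asarray(p,float)-eye); return np.array([cal['cx']+cal['fx']*c[0]/-c[2],cal['cy']-cal['fy']*c[1]/-c[2]])
def wristpose():
    s=observe();T=np.eye(4);T[:3,:3]=s['tcp_rot'];T[:3,3]=s['eef_pos']
    M=T@get_calibration('wrist')['tool_from_camera'];return s,M[:3,3],M[:3,:3]
def redmask(im):
    h=cv2.cvtColor(im,cv2.COLOR_RGB2HSV);return ((h[...,0]<8)|(h[...,0]>172))&(h[...,1]>150)&(h[...,2]>90)
E
python3 - <<'E'
from h import *
im=cv2.imread('pics/top0.png')[:,:,::-1];cal=get_calibration('top')
m=redmask(im).astype(np.uint8);n,l,st,c=cv2.connectedComponentsWithStats(m)
for i in range(1,n):
    if st[i,4]>15:
        r=cv2.minAreaRect(np.argwhere(l==i)[:,::-1].astype(np.float32));print(st[i],c[i].round(1),r,ray(cal,c[i],54).round(1))
h=cv2.cvtColor(im,cv2.COLOR_RGB2HSV)
b=(h[...,0]>105)&(h[...,0]<120)&(h[...,1]>150)
n,l,st,c=cv2.connectedComponentsWithStats(b.astype(np.uint8))
for i in range(1,n):
    if st[i,4]>100: print('blue',st[i],c[i].round(1),[p.round(1).tolist() for p in cv2.boxPoints(cv2.minAreaRect(np.argwhere(l==i)[:,::-1].astype(np.float32)))])
br=(h[...,0]>12)&(h[...,0]<28)&(h[...,1]>130)&(h[...,2]>90)
n,l,st,c=cv2.connectedComponentsWithStats(br.astype(np.uint8))
for i in range(1,n):
    if st[i,4]>8 and st[i,4]<3000: print('brass',st[i],c[i].round(1),ray(cal,c[i],45).round(1))
a=im[140:260,200:440];cv2.imwrite('pics/crop.png',cv2.resize(a,(800,400),interpolation=cv2.INTER_CUBIC)[:,:,::-1])
E
```

```text
[ 85 205  19   4  61] [ 94.9 206.8] ((94.0, 206.5), (3.0, 18.0), 90.0) [528.3 575.3  54. ]
[360 227  19   8  65] [369.2 230.8] ((369.20751953125, 230.77357482910156), (18.6810359954834, 3.2966530323028564), 15.945394515991211) [ 450.5 -166.6   54. ]
[127 229  46  12 509] [149.7 234.9] ((149.5, 234.5), (11.0, 45.0), 90.0) [449.4 425.7  54. ]
[240 237  19   5  61] [249. 239.] ((249.001953125, 239.03114318847656), (3.1812925338745117, 18.089702606201172), 86.42366790771484) [433.8 156.4  54. ]
[185 315  19   7  67] [194.4 317.9] ((194.2588348388672, 317.83526611328125), (18.439088821411133, 3.4708876609802246), 12.52880859375) [225.7 305.6  54. ]
blue [224  33  23   8 127] [235.3  36. ] [[224.0, 33.0], [246.0, 33.0], [246.0, 40.0], [224.0, 40.0]]
blue [  69  157   48   38 1571] [ 91.8 175.2] [[69.0, 157.0], [116.0, 157.0], [116.0, 194.0], [69.0, 194.0]]
blue [361 159  59  30 314] [391.1 168.6] [[360.29998779296875, 175.5], [365.29998779296875, 157.1999969482422], [419.29998779296875, 171.89999389648438], [414.29998779296875, 190.3000030517578]]
blue [219 178  53  11 256] [246.2 180.9] [
[... 964 characters left out ...]
1.3 575.   45. ]
brass [344 201   3   6  12] [345.2 203.4] [ 525.6 -105.5   45. ]
brass [241 227  15   1  15] [248. 227.] [466.3 159.6  45. ]
brass [  52  353   31   59 1024] [ 62.7 382. ] [ 58.3 664.7  45. ]
brass [ 96 353   6   5  11] [ 98.3 354.4] [130.3 568.4  45. ]
brass [122 352  11   1  11] [127. 352.] [135.6 490.5  45. ]
brass [141 352  14   1  14] [147.5 352. ] [135.  434.9  45. ]
brass [157 354   1   9   9] [157. 358.] [118.8 409.3  45. ]
brass [155 364   3  56  59] [156.9 390.8] [ 32.2 409.7  45. ]
brass [146 372   8   9  21] [149.2 375.2] [ 73.6 430.3  45. ]
brass [131 375   9   7  28] [134.3 377.7] [ 67.5 470.7  45. ]
brass [123 379   6   4  10] [125.7 380.5] [ 60.3 493.9  45. ]
```

View pics/crop.png

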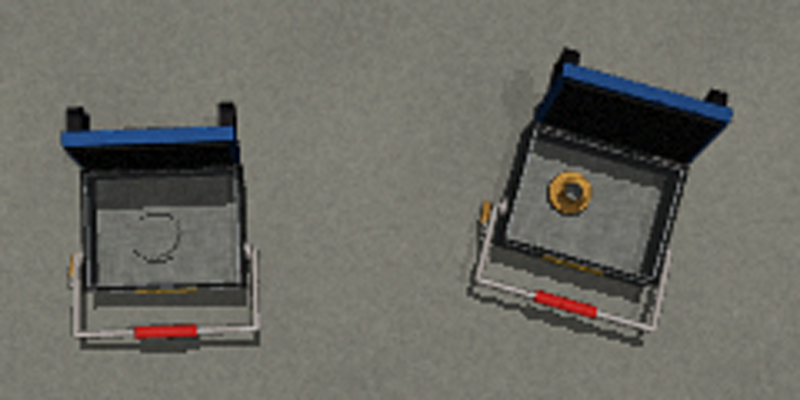

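The seal is in case2, a hollow brass ring seen at crop (571,192). The left case holds only a pale disc. Case2's yaw is about -16.3°. I'll turn the tool to the case axes and shut the fingers.

Call:
send_rows([
  {"delta_pos": [-0.005, 0, 0], "turn": 0.15, "gripper": -1},
  {"delta_pos": [-0.005, 0, 0], "turn": 0.15, "gripper": -1},
  {"delta_pos": [-0.005, 0, 0], "turn": 0.15, "gripper": -1},
  {"delta_pos": [-0.005, 0, 0], "turn": 0.15, "gripper": -1},
  {"delta_pos": [0, 0.03, -0.033], "turn": 0, "gripper": -1},
])

```text
time: 0.6
eef_pos: [198.4, -478.3, 251.4]
tcp_rot: [[-0.001, 0.957, -0.29], [-0.002, -0.29, -0.957], [-1.0, -0.001, 0.002]]
wrist_force: [1.1, -0.1, -0.0]
opening: 0.144
```

Call:
send_rows([
  {"delta_pos": [0, 0.03, -0.033], "turn": 0, "gripper": -1},
  {"delta_pos": [0, 0.03, -0.033], "turn": 0, "gripper": -1},
  {"delta_pos": [0, 0.03, -0.033], "turn": 0, "gripper": -1},
  {"delta_pos": [0, 0.03, -0.033], "turn": 0, "gripper": -1},
  {"delta_pos": [0, 0.03, -0.033], "turn": 0, "gripper": -1},
])

```text
time: 1.1
eef_pos: [392.1, -358.5, 251.0]
tcp_rot: [[-0.001, 0.96, -0.281], [0.0, -0.281, -0.96], [-1.0, -0.001, -0.0]]
wrist_force: [-0.3, -1.2, 0.1]
opening: 0.002
```

Call:
send_rows([
  {"delta_pos": [0, 0.031, -0.0335], "turn": 0, "gripper": -1},
  {"delta_pos": [0, 0.031, -0.0335], "turn": 0, "gripper": -1},
  {"delta_pos": [0, 0.031, -0.0335], "turn": 0, "gripper": -1},
  {"delta_pos": [0, 0.031, -0.0335], "turn": 0, "gripper": -1},
  {"delta_pos": [0, 0.031, -0.0335], "turn": 0, "gripper": -1},
])

```text
time: 1.6
eef_pos: [588.0, -241.4, 250.8]
tcp_rot: [[-0.001, 0.96, -0.281], [0.0, -0.281, -0.96], [-1.0, -0.001, 0.0]]
wrist_force: [0.7, -0.6, 0.2]
opening: 0.002
```

Call:
send_rows([
  {"delta_pos": [0, 0.036, -0.0335], "turn": 0, "gripper": -1},
  {"delta_pos": [0, 0, 0], "turn": 0, "gripper": -1},
  {"delta_pos": [0, 0, 0], "turn": 0, "gripper": -1},
  {"delta_pos": [0, 0, 0], "turn": 0, "gripper": -1},
  {"delta_pos": [0, 0, 0], "turn": 0, "gripper": -1},
])

```text
time: 2.1
eef_pos: [629.6, -221.5, 251.6]
tcp_rot: [[-0.0, 0.959, -0.283], [-0.0, -0.283, -0.959], [-1.0, -0.0, 0.0]]
wrist_force: [-0.1, -0.4, 0.4]
opening: -0.002
```

```bash
python3 - <<'E'
from h import *
s,e,R=wristpose();im=camera('wrist');cv2.imwrite('pics/w1.png',im[:,:,::-1])
print(s['eef_pos'],s['tcp_rot'].round(3))
c=get_calibration('wrist');C=np.array([531.1,-190.2,0]);ex=np.array([.96,-.281,0]);ey=np.array([.281,.96,0])
P=lambda x,y,z:C+x*ex+y*ey+np.array([0,0,z])
for n,p in dict(tip=s['eef_pos'],bar=P(-84,0,51),hL=P(50,65,60),hR=P(50,-65,60),eL=P(63,65,160),eR=P(63,-65,160)).items(): print(n,proj(c,p,e,R).round(0))
n,l,st,cc=cv2.connectedComponentsWithStats(redmask(im).astype(np.uint8))
for i in range(1,n):
  if st[i,4]>60: print(st[i],cc[i].round(1),ray(c,cc[i],53,e,R).round(1))
t=get_calibration('top');im=camera('top');cv2.imwrite('pics/top1.png',im[:,:,::-1])
for uv in((365.3,157.2),(419.3,171.9)): 
  w=ray(t,uv,160);d=w-C;print('back top edge',w.round(1),d@ex,d@ey)
E
```

```text
[ 629.59081018 -221.52763165  251.6023548 ] [[-0.     0.959 -0.283]
 [-0.    -0.283 -0.959]
 [-1.    -0.     0.   ]]
tip [282. 281.]
bar [280. 343.]
hL [214. 236.]
hR [345. 236.]
eL [188. 270.]
eR [369. 269.]
back top edge [ 632.8 -143.9  160. ] 84.58713699812867 72.98220889320925
back top edge [ 593.6 -275.6  160. ] 83.96644761121216 -64.40800797411761
```

View pics/w1.png

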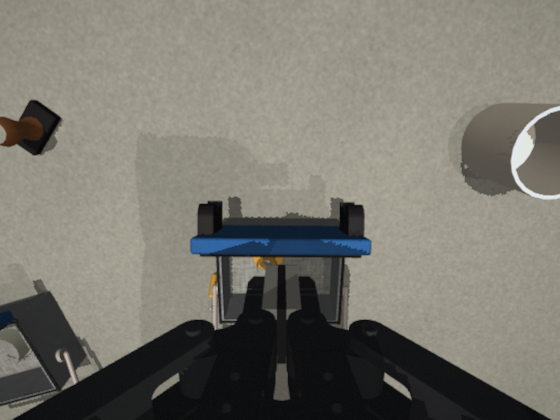

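The wrist view shows the lid's top edge horizontal at rows 238–255, columns 191–371. That confirms the yaw, puts the outer corner about 17 mm ahead of the TCP, and gives a lid angle of about 1.8. I'll back off 15 mm, go down behind the lid, then sweep.

Call:
send_rows([
  {"delta_pos": [0, 0.015, -0.002], "turn": 0, "gripper": -1},
  {"delta_pos": [0.038, 0, 0], "turn": 0, "gripper": -1},
  {"delta_pos": [0.038, 0, 0], "turn": 0, "gripper": -1},
  {"delta_pos": [0.037, 0, 0], "turn": 0, "gripper": -1},
  {"delta_pos": [0, 0, 0], "turn": 0, "gripper": -1},
])

```text
time: 2.7
eef_pos: [640.8, -222.2, 132.7]
tcp_rot: [[-0.011, 0.959, -0.282], [0.004, -0.282, -0.959], [-1.0, -0.011, -0.001]]
wrist_force: [-1.3, 0.7, -1.0]
opening: -0.001
```

Call:
send_rows([
  {"delta_pos": [0, -0.01, 0], "turn": 0, "gripper": -1},
  {"delta_pos": [0, -0.01, 0], "turn": 0, "gripper": -1},
  {"delta_pos": [0, -0.012, -0.0], "turn": 0, "gripper": -1},
  {"delta_pos": [-0.003, -0.012, 0], "turn": 0, "gripper": -1},
  {"delta_pos": [0, -0.01, 0], "turn": 0, "gripper": -1},
])

```text
time: 3.2
eef_pos: [595.4, -208.8, 144.8]
tcp_rot: [[0.006, 0.959, -0.282], [-0.002, -0.282, -0.959], [-1.0, 0.006, 0.0]]
wrist_force: [0.8, 0.1, 1.7]
opening: 0.003
```

Call:
send_rows([
  {"delta_pos": [0, -0.013, 0], "turn": 0, "gripper": -1},
  {"delta_pos": [0.003, -0.012, 0], "turn": 0, "gripper": -1},
  {"delta_pos": [0.003, -0.012, 0], "turn": 0, "gripper": -1},
  {"delta_pos": [0.006, -0.011, 0], "turn": 0, "gripper": -1},
  {"delta_pos": [0.007, -0.01, 0], "turn": 0, "gripper": -1},
])

```text
time: 3.7
eef_pos: [538.9, -191.9, 124.4]
tcp_rot: [[0.004, 0.959, -0.282], [-0.001, -0.282, -0.959], [-1.0, 0.004, -0.0]]
wrist_force: [0.3, 0.7, 0.7]
opening: -0.0
```

```bash
python3 - <<'E'
from h import *
s=observe();print(s['eef_pos'],s['wrist_force'])
a=camera('top')[130:270,310:450];b=camera('side')[120:230,220:360]
cv2.imwrite('pics/c2.png',np.hstack([cv2.resize(a,(400,400)),cv2.resize(b,(400,400))])[:,:,::-1])
E
```

```text
[ 538.89923077 -191.93040868  124.44650336] [0.27091355 0.73036111 0.65097585]
```

View pics/c2.png

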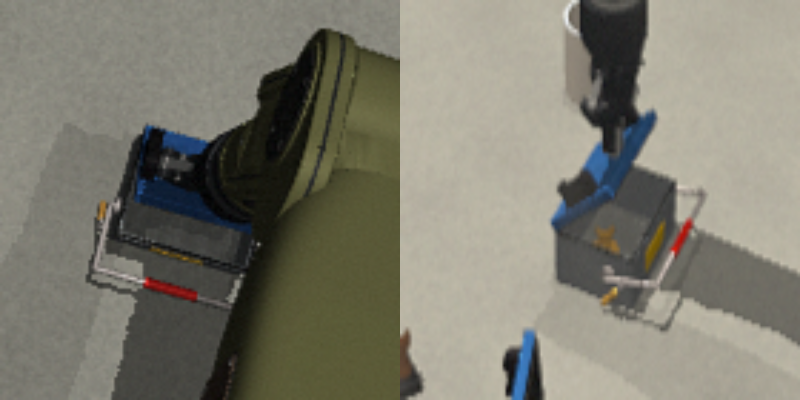

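The side view shows the lid about halfway down under the fingertip. The sweep continues.

Call:
send_rows([
  {"delta_pos": [0.008, -0.009, 0], "turn": 0, "gripper": -1},
  {"delta_pos": [0.009, -0.007, 0], "turn": 0, "gripper": -1},
  {"delta_pos": [0.01, -0.006, 0], "turn": 0, "gripper": -1},
  {"delta_pos": [0.01, -0.004, 0], "turn": 0, "gripper": -1},
  {"delta_pos": [0.008, -0.003, 0], "turn": 0, "gripper": -1},
])

```text
time: 4.3
eef_pos: [510.5, -183.5, 76.8]
tcp_rot: [[0.0, 0.96, -0.281], [-0.0, -0.281, -0.96], [-1.0, 0.0, 0.0]]
wrist_force: [0.1, -1.3, 1.2]
opening: -0.001
```

Call:
send_rows([
  {"delta_pos": [0.003, 0, 0], "turn": 0, "gripper": -1},
  {"delta_pos": [0.002, 0, 0], "turn": 0, "gripper": -1},
  {"delta_pos": [0.002, 0, 0], "turn": 0, "gripper": -1},
  {"delta_pos": [0, 0, 0], "turn": 0, "gripper": -1},
  {"delta_pos": [0, 0, 0], "turn": 0, "gripper": -1},
])

```text
time: 4.8
eef_pos: [510.0, -183.2, 71.9]
tcp_rot: [[-0.0, 0.96, -0.281], [0.0, -0.281, -0.96], [-1.0, -0.0, 0.0]]
wrist_force: [-5.3, 1.6, 12.9]
opening: 0.0
```

The lid is shut: 12.9 N upward at z = 71.9. A vertical finger can't lift the bar from the front, so I'll grip the sleeve with the jaws along case x and carry it along its arc. First step is to rise and move above the bar.

Call:
send_rows([
  {"delta_pos": [-0.04, 0, 0], "turn": 0, "gripper": -1},
  {"delta_pos": [-0.04, 0, 0], "turn": 0, "gripper": -1},
  {"delta_pos": [-0.02, -0.02, -0.002], "turn": 0, "gripper": -1},
  {"delta_pos": [0, -0.02, 0], "turn": 0, "gripper": -1},
  {"delta_pos": [0, -0.022, 0], "turn": 0, "gripper": -1},
])

```text
time: 5.3
eef_pos: [452.4, -164.3, 171.6]
tcp_rot: [[0.003, 0.96, -0.281], [-0.001, -0.281, -0.96], [-1.0, 0.003, 0.0]]
wrist_force: [-0.8, 0.3, -0.5]
opening: -0.001
```

```bash
python3 - <<'E'
from h import *
s,e,R=wristpose();im=camera('wrist');cv2.imwrite('pics/w3.png',im[:,:,::-1]);c=get_calibration('wrist')
print(s['time'],s['q'].round(3),s['eef_pos'],s['wrist_force'])
n,l,st,cc=cv2.connectedComponentsWithStats(redmask(im).astype(np.uint8))
for i in range(1,n):
  if st[i,4]>40: 
    w=ray(c,cc[i],52,e,R);print(st[i],cc[i].round(1),w.round(1),(s['tcp_rot'].T@(w-s['eef_pos'])).round(1))
E
```

```text
5.3 [-0.348  0.219 -0.356  0.992 -0.     3.078] [ 452.44618221 -164.2610431   171.5779093 ] [-0.7764479   0.31475149 -0.5080236 ]
[252 202  67  13 844] [284.6 208. ] [ 449.9 -165.6   52. ] [119.6  -2.5   2. ]
```

View pics/w3.png

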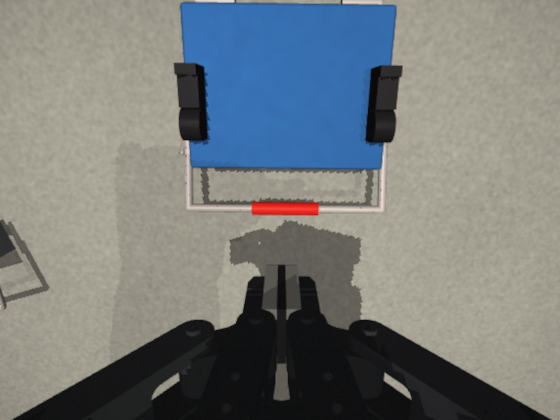

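The wrist view shows the lid shut flat and the red sleeve at (285,208), which is about (450,-166) in the world. I'll turn -90° so the jaws open along case x, and part them to about 25 mm.

Call:
send_rows([
  {"delta_pos": [0, 0, 0], "turn": -0.143, "gripper": -0.42},
  {"delta_pos": [0, 0, 0], "turn": -0.143, "gripper": -0.42},
  {"delta_pos": [0, 0, 0], "turn": -0.143, "gripper": -0.42},
  {"delta_pos": [0, 0, 0], "turn": -0.143, "gripper": -0.42},
  {"delta_pos": [0, 0, 0], "turn": -0.143, "gripper": -0.42},
], newtons=20)

```text
time: 5.85
eef_pos: [452.1, -164.1, 170.4]
tcp_rot: [[0.001, 0.907, 0.422], [-0.0, 0.422, -0.907], [-1.0, 0.0, 0.0]]
wrist_force: [-0.9, 0.2, 0.0]
opening: 0.291
```

Call:
send_rows([
  {"delta_pos": [0, 0, 0], "turn": -0.143, "gripper": -0.42},
  {"delta_pos": [0, 0, 0], "turn": -0.143, "gripper": -0.42},
  {"delta_pos": [0, 0, 0], "turn": -0.143, "gripper": -0.42},
  {"delta_pos": [0, 0, 0], "turn": -0.143, "gripper": -0.42},
  {"delta_pos": [0, 0, 0], "turn": -0.143, "gripper": -0.42},
])

```text
time: 6.35
eef_pos: [452.1, -164.1, 170.4]
tcp_rot: [[0.001, 0.408, 0.913], [-0.0, 0.913, -0.408], [-1.0, 0.0, 0.001]]
wrist_force: [-0.4, 0.3, -0.5]
opening: 0.29
```

Call:
send_rows([
  {"delta_pos": [0, 0, 0], "turn": -0.141, "gripper": -0.42},
  {"delta_pos": [0, 0, 0], "turn": 0, "gripper": -0.42},
  {"delta_pos": [0.03, 0, 0], "turn": 0, "gripper": -0.42},
  {"delta_pos": [0.03, 0, 0], "turn": 0, "gripper": -0.42},
  {"delta_pos": [0, 0, 0], "turn": 0, "gripper": -0.42},
])

```text
time: 6.85
eef_pos: [448.7, -162.9, 107.2]
tcp_rot: [[-0.007, 0.284, 0.959], [0.002, 0.959, -0.284], [-1.0, 0.0, -0.007]]
wrist_force: [-2.0, 0.3, 0.4]
opening: 0.287
```

```bash
python3 - <<'E'
from h import *
s,e,R=wristpose();im=camera('wrist');cv2.imwrite('pics/w4.png',im[:,:,::-1]);c=get_calibration('wrist')
print(s['time'],s['q'].round(3),s['eef_pos'],s['tcp_rot'].round(3),s['opening'],s['wrist_force'])
n,l,st,cc=cv2.connectedComponentsWithStats(redmask(im).astype(np.uint8))
for i in range(1,n):
  if st[i,4]>40: 
    w=ray(c,cc[i],52,e,R);print(st[i],cc[i].round(1),w.round(1),(s['tcp_rot'].T@(w-s['eef_pos'])).round(1))
E
```

```text
6.85 [-0.348  0.276 -0.464  0.838 -0.     1.51 ] [ 448.68573451 -162.90769367  107.23567105] [[-0.007  0.284  0.959]
 [ 0.002  0.959 -0.284]
 [-1.     0.    -0.007]] 0.2872161151486248 [-1.95577051  0.29448934  0.38338402]
[ 278  200   17   83 1303] [285.6 240.9] [ 450.  -165.8   52. ] [55.2 -2.4  2.5]
```

View pics/w4.png

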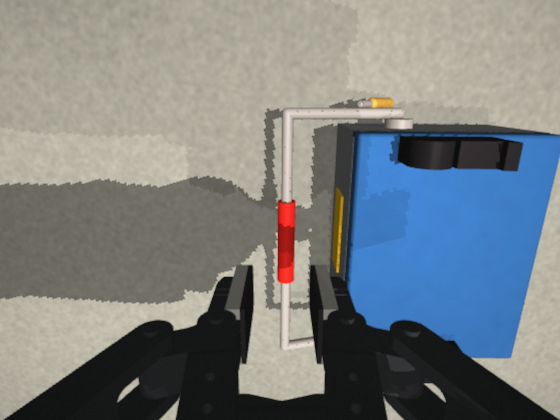

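The sleeve at (286,241) sits nearly centred between the fingers (columns 252–312). Now I'll descend with about 21 mm open and then grip.

Call:
send_rows([
  {"delta_pos": [0.02, -0.001, -0.001], "turn": 0, "gripper": -0.5},
  {"delta_pos": [0.02, 0, 0], "turn": 0, "gripper": -0.5},
  {"delta_pos": [0.02, 0, 0], "turn": 0, "gripper": -0.5},
  {"delta_pos": [0.015, 0, 0], "turn": 0, "gripper": -0.5},
  {"delta_pos": [0, 0, 0], "turn": 0, "gripper": -0.5},
])

```text
time: 7.4
eef_pos: [450.2, -164.6, 35.2]
tcp_rot: [[-0.001, 0.282, 0.959], [0.0, 0.959, -0.282], [-1.0, 0.0, -0.001]]
wrist_force: [-0.6, 1.7, 0.8]
opening: 0.259
```

Call:
send_rows([
  {"delta_pos": [0, 0, 0], "turn": 0, "gripper": -1},
  {"delta_pos": [0, 0, 0], "turn": 0, "gripper": -1},
  {"delta_pos": [0, 0, 0], "turn": 0, "gripper": -1},
  {"delta_pos": [0, 0, 0], "turn": 0, "gripper": -1},
  {"delta_pos": [0, 0, 0], "turn": 0, "gripper": -1},
], newtons=25)

```text
time: 7.9
eef_pos: [450.5, -164.8, 36.2]
tcp_rot: [[0.001, 0.281, 0.96], [-0.0, 0.96, -0.281], [-1.0, -0.0, 0.001]]
wrist_force: [-2.8, 1.4, 6.2]
opening: 0.103
```

The sleeve is gripped, with the opening at 8.8 mm. Next comes the 66 mm arc.

Call:
send_rows([
  {"delta_pos": [-0.0103, 0, 0.0035], "turn": 0, "gripper": -1},
  {"delta_pos": [-0.0096, 0, 0.0051], "turn": 0, "gripper": -1},
  {"delta_pos": [-0.0086, 0, 0.0067], "turn": 0, "gripper": -1},
  {"delta_pos": [-0.0074, 0, 0.0079], "turn": 0, "gripper": -1},
  {"delta_pos": [-0.006, 0, 0.0091], "turn": 0, "gripper": -1},
])

```text
time: 8.4
eef_pos: [475.8, -172.3, 77.3]
tcp_rot: [[-0.011, 0.281, 0.96], [0.002, 0.96, -0.281], [-1.0, -0.001, -0.011]]
wrist_force: [-14.5, 3.2, 12.5]
opening: 0.105
```

```bash
python3 - <<'E'
from h import *
s=observe();print(s['eef_pos'],s['wrist_force'],s['opening'])
a=camera('wrist');b=camera('side')[120:230,220:360]
cv2.imwrite('pics/c5.png',np.hstack([cv2.resize(a,(400,300)),cv2.resize(b,(382,300))])[:,:,::-1])
E
```

```text
[ 475.84594549 -172.33534811   77.34279259] [-14.50019899   3.21450929  12.45671805] 0.10511952954489609
```

View pics/c5.png

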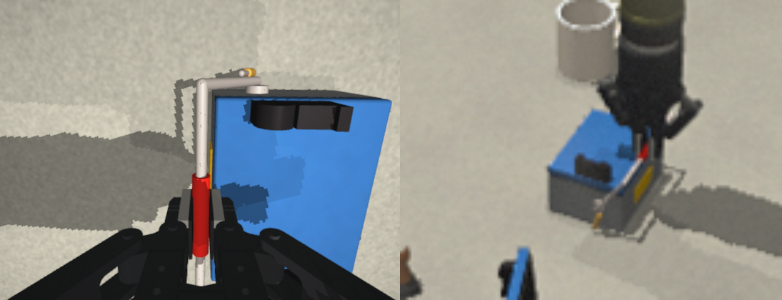

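The bail is following, still gripped. On with the second half of the arc.

Call:
send_rows([
  {"delta_pos": [-0.0044, 0, 0.01], "turn": 0, "gripper": -1},
  {"delta_pos": [-0.0027, 0, 0.0105], "turn": 0, "gripper": -1},
  {"delta_pos": [-0.001, 0, 0.0108], "turn": 0, "gripper": -1},
  {"delta_pos": [0.0008, 0, 0.0109], "turn": 0, "gripper": -1},
  {"delta_pos": [0.002, 0, 0.0095], "turn": 0, "gripper": -1},
])

```text
time: 9.0
eef_pos: [533.3, -189.6, 83.4]
tcp_rot: [[0.003, 0.281, 0.96], [-0.002, 0.96, -0.281], [-1.0, -0.001, 0.004]]
wrist_force: [-1.4, -3.2, 3.8]
opening: 0.105
```

Call:
send_rows([
  {"delta_pos": [0, 0, 0], "turn": 0, "gripper": -1},
  {"delta_pos": [0, 0, 0], "turn": 0, "gripper": -1},
  {"delta_pos": [0, 0, 0], "turn": 0, "gripper": -0.5},
  {"delta_pos": [0, 0, 0], "turn": 0, "gripper": -0.5},
  {"delta_pos": [0, 0, 0], "turn": 0, "gripper": -0.5},
])

```text
time: 9.5
eef_pos: [531.4, -187.9, 82.1]
tcp_rot: [[0.0, 0.281, 0.96], [0.001, 0.96, -0.281], [-1.0, 0.001, 0.0]]
wrist_force: [-0.2, 0.3, -0.8]
opening: 0.252
```

```bash
python3 - <<'E'
from h import *
s=observe();print(s['eef_pos'],s['wrist_force'],s['opening'])
a=camera('wrist');b=camera('side')[120:230,220:360]
cv2.imwrite('pics/c6.png',np.hstack([cv2.resize(a,(400,300)),cv2.resize(b,(382,300))])[:,:,::-1])
E
```

```text
[ 531.3531883  -187.93996767   82.08807112] [-0.22871679  0.270457   -0.82555313] 0.25150497390436555
```

View pics/c6.png

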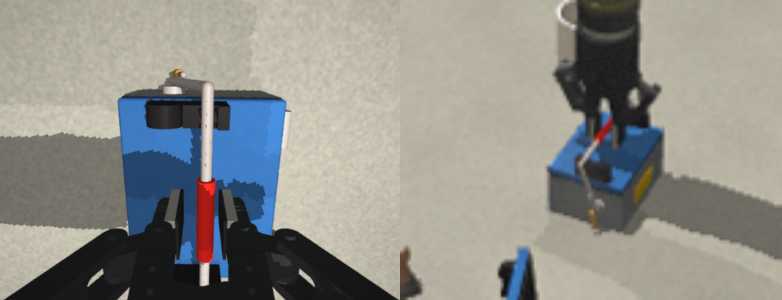

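The bail is over centre and free between the opened fingers. Next I'll lift straight up and clear away.

Call:
send_rows([
  {"delta_pos": [-0.02, 0, 0], "turn": 0, "gripper": -0.5},
  {"delta_pos": [-0.03, 0, 0], "turn": 0, "gripper": -0.5},
  {"delta_pos": [-0.04, 0, 0], "turn": 0, "gripper": -0.5},
  {"delta_pos": [-0.04, 0, 0], "turn": 0, "gripper": -0.5},
  {"delta_pos": [-0.03, 0, 0], "turn": 0, "gripper": -0.5},
])

```text
time: 10.1
eef_pos: [531.5, -188.2, 245.1]
tcp_rot: [[0.002, 0.281, 0.96], [-0.001, 0.96, -0.281], [-1.0, 0.0, 0.003]]
wrist_force: [0.5, -0.9, 0.1]
opening: 0.256
```

Call:
send_rows([
  {"delta_pos": [0, -0.03, -0.03], "turn": 0, "gripper": -0.5},
  {"delta_pos": [0, -0.03, -0.03], "turn": 0, "gripper": -0.5},
  {"delta_pos": [0, -0.03, -0.03], "turn": 0, "gripper": -0.5},
  {"delta_pos": [0, 0, 0], "turn": 0, "gripper": -0.5},
  {"delta_pos": [0, 0, 0], "turn": 0, "gripper": -0.5},
])

```text
time: 10.6
eef_pos: [418.9, -249.6, 242.7]
tcp_rot: [[0.001, 0.283, 0.959], [0.0, 0.959, -0.283], [-1.0, 0.0, 0.001]]
wrist_force: [-0.1, 0.2, -0.1]
opening: 0.252
```

```bash
python3 - <<'E'
from h import *
s,e,R=wristpose();print(s['time'],s['eef_pos'],s['wrist_force'],s['opening'])
C=np.array([531.1,-190.2,0]);ex=np.array([.96,-.281,0])
w=camera('wrist')
for nm,im,c,ee,RR in(('wrist',w,get_calibration('wrist'),e,R),('top',camera('top'),get_calibration('top'),None,None)):
  n,l,st,cc=cv2.connectedComponentsWithStats(redmask(im).astype(np.uint8))
  for i in range(1,n):
    if st[i,4]>30: p=ray(c,cc[i],98,ee,RR);print(nm,st[i],p.round(1),((p-C)@ex).round(1))
  if nm=='top':t=im
b=camera('side')[90:330,180:400]
cv2.imwrite('pics/c7.png',np.hstack([cv2.resize(t[100:340,60:520],(460,400)),cv2.resize(b,(330,400))])[:,:,::-1])
E
```

```text
10.6 [ 418.88223387 -249.58742985  242.73622506] [-0.10770457  0.1637934  -0.05556622] 0.251530517491663
wrist [396  47  20  72 928] [ 533.5 -190.    98. ] 2.3
top [372 195  19   8  68] [ 533.5 -191.6   98. ] 2.7
top [ 85 205  19   4  60] [525.6 556.8  98. ] -215.1
top [127 229  46  12 509] [449.6 412.2  98. ] -247.6
top [240 237  19   5  60] [434.5 152.   98. ] -188.9
top [185 315  19   7  69] [233.6 296.3  98. ] -422.3
```

View pics/c7.png

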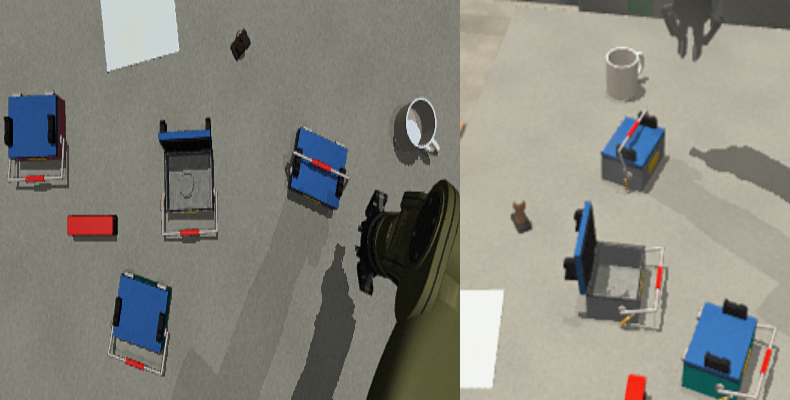

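The bar sits 2.3–2.7 mm behind the case centre in two views, and 3 mm is the clamped position. The lid is shut, the other case is still open, nothing else has moved, and the arm is clear.

```bash
python3 -c "
from rig import *
print(hand_in())"
```

```text
the job is handed in; nothing more can be done
None
```

The brass seal was in the right-hand case (case2). I shut its lid with the closed fingertips, then gripped the bail's red sleeve, swung it over centre and released it. The job was handed in with about 11 s on the robot's clock; no verdict is reported.

- **Lid:** pressing it shut gave 12.9 N upward at 71.9 mm, and the pictures after that show it flat.
- **Bail:** the wrist and top views put the bar 2.3 and 2.7 mm behind the case centre, against 3 mm expected when clamped.
- **Rest of the desk:** in the last picture the left case stands open with its bail open. The stamp, stapler and mug look unmoved; I checked the stapler's pixels (unchanged) and the other two only by eye.
- **Arm:** it ended clear of everything with about 0 N at the wrist.

No check failed or disagreed. The force briefly reached about 19 N mid-swing; a finger may have brushed the lid's front edge, but it stayed well below the limits. I never contacted the seal.

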